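# Hold the charged loupe in focus over the amber lens

## Robot

A 6-joint arm with a two-finger parallel gripper is mounted at the origin on the work surface. World frame = base frame: x ahead of the robot, y to its left, z up, the work surface at z = 0. Lengths are in m, angles in rad, forces in N, time in s.
With the tool pointing down it reaches from about 0.225 to 0.875 m from the base axis. Payload 3.4 kg.
Tool frame: the origin (TCP) lies on the centre line of the jaws, within the pads' length; the fingertips stand 11 mm ahead of it and the grasp point (between the pads) lies 8 mm behind it; z points along the fingers, y is the line along which they close (so a half turn about z gives the same grasp; the last joint's range is limited). The gripper opens to 85 mm and grips with 20 to 120 N. Pads are 22 mm wide; open, the fingers measure 114 mm over their backs; the gripper's body (76 mm by 85 mm) begins 54 mm behind the grasp point. The pads swing forward as they close: fully open they stand 13 mm farther back than shut.
Start: joints at [-1.336, 0.276, 1.505, -0, 1.361, -0.121], TCP at [0.2, -0.539, 0.242] pointing down, gripper open.
Joint ranges: [-2.89, 2.89], [-0.75, 2.08], [0.22, 2.7], [-1.18, 4.32], [0.11, 2.71], [-2.7, 2.7]. Speed limits (rad/s): [2.57, 2.57, 3.14, 3.14, 3.14, 3.14].

## Interface

Orientations are given as a unit quaternion [w, x, y, z].
In Python, from rig import manip, eyes, job gives the robot as it stands.
- The arm moves only by the tool drive_tool, never from a script. Its argument "rows" is a list of rows, each a list of 3 entries, a list of its own where there are three numbers: the turn, a rotation vector about the world's x, y, z in rad, then the shift along the world's x, y, z in cm, then the finger opening in cm, from 0 to 8.54. A call has 1 to 8 rows; each row shifts and turns the commanded pose from where the row before left it; what a row does not reach is not made up. A row lasts 1/8 s, in which the tool goes at most 62.5 mm and 10.7 degrees, less where a joint would pass 70% of its speed; a pose out of reach is approached as far as the arm can. A call is refused whole if a number of a shift passes 6.25 or a number of a turn 0.188, either way. A call with a gripper value outside its range is refused whole. The fingers move at their own pace and stop on an object; "force" is the grip in N (left out, the last holds). Time passes only in rows, so rows that do not move let the fingers close. It gives the time, the measured TCP pose, the force, the opening and the grip force at its end, in the units of the state.
- manip.get_state(): the state, without advancing time (a new reading comes with each control period).
- eyes.get_image(name): name is "scene" or "top" or "wrist"; returns the picture (384x512x3 uint8, red, green, blue); there is no depth.
- eyes.get_calibration(name): a dict with "camera_matrix" (3x3 intrinsics, pixels), "view" (4x4, takes a point from world to camera coordinates). Camera axes: x right, y up, looking along -z (the intrinsics and any distortion apply to the point x, -y, -z); pixel columns grow to the right and rows downward; lengths in m; the calibration is good to about 2 mm. A picture is of the moment at which its call begins: read the wrist's pose just before it. get_calibration takes no time and is no camera call; for the wrist camera it gives the pose at the moment of the call.
- job.sign_off(): hands the job in; it is judged then, once.
The state is a dict: "clock": time; "qpos": joint angles; "qd": joint speeds; "effort": joint torques, N m; "position": TCP position; "ee_rot": TCP orientation; "contact_force": force on the tool from outside, world axes, zero at the start; "moment": the same for the moment, N m; "width": finger opening in m; "gripper_force": force on a finger pad.
Only numpy, scipy, OpenCV 4.12 (cv2) and the standard library are available. Lean on these libraries where they do the work, as an engineer would, in place of code of your own. Each camera call takes 0.05 s, during which the arm holds its last target. There are 200 camera calls.

## Task

Take the inspection loupe by its handle and pull it straight up off its charging stand, against the sprung catch that holds its plug. Then hold it level, centred over the amber lens, with its rim at the height of the red pointer of the height gauge (set to the loupe's focal height), and keep it there: the program finishes while the gripper is still holding the loupe motionless in that place, nothing is put down. Touch neither the lenses nor the height gauge, and leave everything else where it is.

Things in the scene. Friction and masses are not known exactly. Their poses are not given: they have to be found in the camera images.
- loupe_grip (a point): The loupe's white handle (110 mm long, 26 wide, 22 high): the place to grip, mid-height and mid-width, straight above the charging plug, near the balance point. It lies level on its stand. x points along the handle to the lens rim, y across it, z up. The handle reaches from 65 mm behind this point to 45 mm ahead.
- loupe_lens (a point): Centre of the loupe's round lens, at mid-thickness of its rim: 92 mm ahead of loupe_grip along x, at the same height. The black rim is 68 mm across and 12 mm thick. z is the loupe's upright axis: vertical when the loupe is level.
- socket (a point): Charging stand, fixed to the bench: grey foot 96 x 66 mm, 14 mm high, with a pillar 48 mm (x) by 22 mm (y) whose top is 46 mm above the bench. This point is the socket's mouth in the middle of that top, where the handle's underside rests. The pillar is narrower than the handle: fingers pass beside it. The plug is clear once 20 mm up.
- lens_amber_center (a point): The amber (orange-brown) tinted spectacle lens, 70 mm across, 11 mm high, 40 g, lying loose in one of the three white cups of the black strip in the light blue tray. This point is its centre, at half its height, 23.5 mm above the bench. The cups' rims are 28 mm and the tray's rim 30 mm above the bench.
- pointer (a point): Tip of the red scriber blade of the height gauge, at mid-thickness (blade 5 mm thick, 10 mm wide, pointing towards the robot). Its height, 118 to 162 mm above the bench, is the focal height at which the middle of the loupe's rim is to be held.
- gauge: Height gauge behind the tray, fixed: grey base 74 x 90 mm, 30 mm high, steel beam up to 253 mm above the bench, 92 mm beyond the pointer's tip. Origin under the middle of the base, on the bench. Not to be touched.
- carriage: The gauge's steel carriage with the red-tipped scriber. Origin at the height of the pointer, above the gauge's origin; the pointer tip is 76 mm away along -x. Not to be touched.
- loupe: Inspection loupe, about 160 g. Origin at the handle's underside, 11 mm below loupe_grip, same axes. From there its black and brass plug (13 x 12 mm) reaches 19 mm down into the stand, held by a sprung catch: pulling straight up takes about 8 to 15 N over the first 5 mm, then it springs free. A grip of 40 N is safe.
- lens_amber: The amber lens; origin at the centre of its underside. Not to be touched.
- lens_green: The green lens; origin at the centre of its underside. Not to be touched.
- lens_clear: The clear lens; origin at the centre of its underside. Not to be touched.
- lens_green_center (a point): Centre of the green lens, same size, in another cup (bystander).
- lens_clear_center (a point): Centre of the clear lens, same size, in another cup (bystander).
- cleaner_center (a point): Bottle of cleaning fluid, 54 mm across, 150 mm high (bystander); this point is half-way up.
- blower_center (a point): Red rubber air blower standing nozzle up, 62 mm across, 110 mm high (bystander); this point is 30 mm above the bench.
- pen_center (a point): Blue and white marking pen, 130 mm long, lying (bystander); this point is its middle.
- cups_center (a point): Stack of white cups, 86 mm across, 49 mm high (bystander); this point is half-way up.
- calliper_center (a point): Lens thickness calliper with a white dial, about 85 by 110 mm, 13 mm high, lying flat (bystander); this point is the dial's centre.
- rack_center (a point): Stainless washing rack 203 by 110 mm with clear lenses standing in it, 81 mm high (bystander); this point is its middle, 40 mm up.
Mind the look-alikes: they are no part of the job. Leave any blue or pink look-alike of the loupe alone.

How it is judged:
On the way:
1. the loupe, held by the handle, is pulled clear of its charging stand (z of loupe_grip in the frame of socket above 0.036 m and contact force between the fingers and loupe above 1 N), for 0.1 s.
At the end, for the whole second after the job is handed in: Loupe held still in the fingers, touching nothing else: its lens centre within 12 mm of the amber lens's centre seen from above, its rim within 7 mm of the pointer's height, level within 0.1 rad; amber lens within 6 mm and other loose things within 30 mm of their start (horizontal distance between loupe_lens and lens_amber_center below 0.012 m and z of loupe_lens in the frame of pointer between -0.007 and 0.007 m and angle between loupe_lens's own z axis and vertical below 0.1 rad and linear speed of loupe below 0.015 m/s and contact force between the fingers and loupe above 1 N and contact force between loupe and gauge below 0.3 N and contact force between loupe and carriage below 0.3 N and contact force between loupe and lens_amber below 0.3 N and distance of lens_amber_center from where it was at the start of the episode below 0.006 m and distance of each of lens_green_center, lens_clear_center, cleaner_center, blower_center, pen_center, cups_center, calliper_center, rack_center from where it was at the start of the episode below 0.03 m); the arm keeps its last pose, push and grip.
It fails at once if the loupe is wrenched sideways (tilted more than 0.25 rad) while its plug is in the stand (z of loupe_grip in the frame of socket below 0.026 m and angle between loupe_lens's own z axis and vertical above 0.25 rad).
It fails at once if a lens is touched (over 0.5 N) by the loupe or the arm (contact force between any of loupe, the arm, the fingers and lens_amber above 0.5 N or contact force between any of loupe, the arm, the fingers and lens_green above 0.5 N or contact force between any of loupe, the arm, the fingers and lens_clear above 0.5 N).
It fails at once if the height gauge is touched (over 1 N) by the loupe or the arm (contact force between any of loupe, the arm, the fingers and gauge above 1 N or contact force between any of loupe, the arm, the fingers and carriage above 1 N).
It fails at once if a bystander is moved by more than 30 mm (distance of any of lens_green_center, lens_clear_center, cleaner_center, blower_center, pen_center, cups_center, calliper_center, rack_center from where it was at the start of the episode above 0.03 m).
It also fails if it takes over 38 s, if anything falls off the work surface, if the arm or the gripper's body presses on something with over 40 N, if the wrist force passes 120 N, or if a joint passes its speed limit or range.

## Working session

There is one attempt and no reset: what is moved stays moved. The work goes in short steps, Python scripts to look and compute and a tool call to move; the robot and the scene stay as the last step left them, time stands still between calls to the robot, and variables do not carry over. Pictures are saved under pics/ and viewed, at most 10 in all, crops included, and the job is handed in when it is done.

Besides the shell and the picture viewer there is one more tool, called after "Request:" as name([rows], argument=value, ...), one row to a line, values as JSON. drive_tool: Moves the arm, as the interface text tells. Its arguments: {"type":"object","properties":{"rows":{"type":"array"},"force":{"type":"number"}},"required":["rows"]}

```bash
mkdir -p pics; cat > h.py <<'E'
import numpy as np, cv2
from rig import manip, eyes, job
def snap(n,f):
    c=eyes.get_calibration(n); im=eyes.get_image(n)
    cv2.imwrite(f'pics/{f}.png',im[:,:,::-1]); np.savez(f'pics/{f}.npz',K=c['camera_matrix'],V=c['view'],im=im)
    return c
def ray(f,u,v):
    d=np.load(f'pics/{f}.npz'); K,V=d['K'],d['V']
    p=np.linalg.solve(K,[u,v,1]); r=V[:3,:3].T@np.array([p[0],-p[1],-p[2]]); o=-V[:3,:3].T@V[:3,3]
    return o,r
def atz(f,u,v,z):
    o,r=ray(f,u,v); return o+r*(z-o[2])/r[2]
def proj(f,P):
    d=np.load(f'pics/{f}.npz'); K,V=d['K'],d['V']
    q=V[:3,:3]@np.array(P)+V[:3,3]; p=K@[q[0],-q[1],-q[2]]; return p[:2]/p[2]
E
python3 - <<'E'
from h import *
for n in('scene','top'):
    c=snap(n,n+'0'); print({k:np.round(v,3).tolist() if not isinstance(v,str) else v for k,v in c.items()})
a=np.vstack([cv2.imread('pics/top0.png')])
cv2.imwrite('pics/top0b.png',cv2.resize(a,(800,600)));cv2.imwrite('pics/scene0b.png',cv2.resize(cv2.imread('pics/scene0.png'),(800,600)))
E
```

```text
{'camera_matrix': [[389.041, 0.0, 260.344], [0.0, 389.041, 193.878], [0.0, 0.0, 1.0]], 'view': [[-0.83, 0.557, 0.005, 0.414], [-0.45, -0.676, 0.584, 0.158], [0.328, 0.483, 0.812, -1.479], [0.0, 0.0, 0.0, 1.0]]}
{'camera_matrix': [[362.083, 0.0, 256.826], [0.0, 362.083, 187.884], [0.0, 0.0, 1.0]], 'view': [[0.021, -1.0, -0.014, -0.023], [0.99, 0.019, 0.137, -0.508], [-0.136, -0.017, 0.991, -1.305], [0.0, 0.0, 0.0, 1.0]]}
```

View pics/top0b.png

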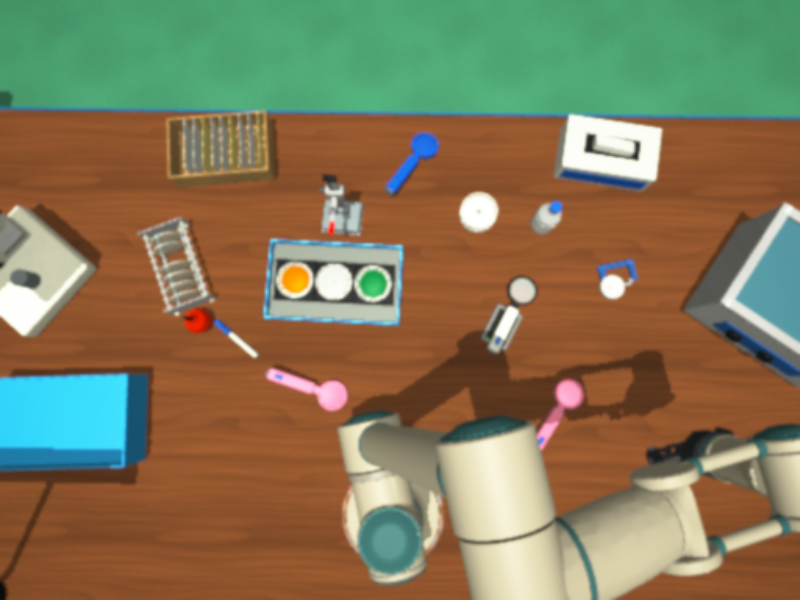

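View pics/scene0b.png

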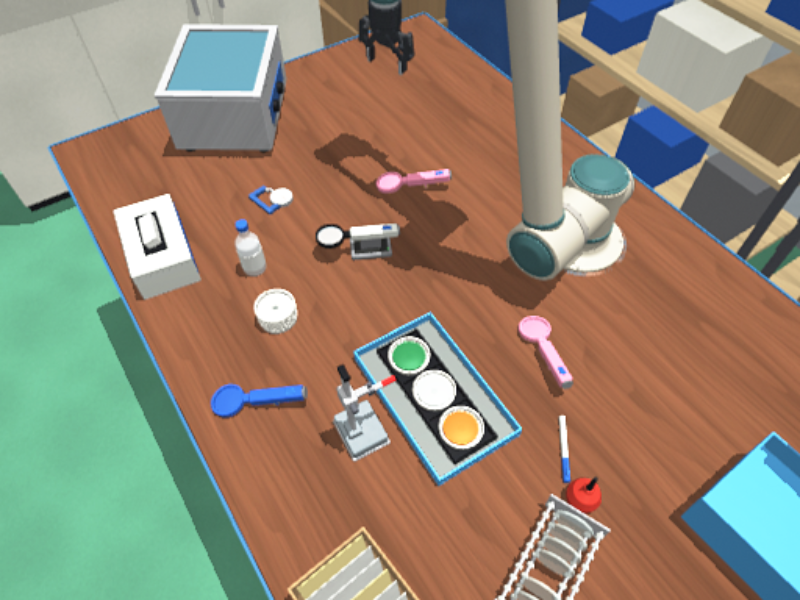

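Top view: loupe handle at about (505,325), its rim at (522,290), amber lens at (295,280) and the red pointer near (332,230). In the scene view the pointer tip is at (395,379). All are in 800x600 coordinates. Next, close crops of these.

```bash
python3 - <<'E'
from h import *
t=cv2.imread('pics/top0.png'); s=cv2.imread('pics/scene0.png')
def crop(im,u,v,w,h,k): return cv2.resize(im[v:v+h,u:u+w],None,fx=k,fy=k,interpolation=cv2.INTER_CUBIC)
A=crop(t,300,170,50,60,7.5/1.5) ; A=cv2.resize(A,(375,300) if 0 else (250,300))
B=crop(t,170,110,100,60,5)
C=crop(s,190,130,80,50,5); C=cv2.copyMakeBorder(C,0,50,0,0,0)
D=crop(s,205,220,70,60,5)
cv2.imwrite('pics/c0.png',np.vstack([np.hstack([A,B]),np.hstack([C,D])]))
# amber
for f,(u0,v0,u1,v1) in (('top0',(170,150,220,205)),('scene0',(270,250,320,300))):
    im=np.load(f'pics/{f}.npz')['im']; h=cv2.cvtColor(im,cv2.COLOR_RGB2HSV)[v0:v1,u0:u1]
    m=cv2.inRange(h,(8,190,190),(25,255,255)); n,l,st,ce=cv2.connectedComponentsWithStats(m)
    i=1+np.argmax(st[1:,4]); c=ce[i]+[u0,v0]; print(f,st[i],c,atz(f,*c,.026))
o=lambda *a:np.round(a,4)
for n,u,v,z in(('lens',522/1.5625,290/1.5625,.057),('handle',505/1.5625,325/1.5625,.057)): print(n,atz('top0',u,v,z))
E
```

```text
top0 [ 11  21  16  16 209] [188.53588517 178.48325359] [0.54056032 0.24389729 0.026     ]
scene0 [16 16  2  2  2] [286.5 266.5] [0.54811537 0.21502433 0.026     ]
lens [ 0.51946041 -0.29366132  0.057     ]
handle [ 0.4371629  -0.25395296  0.057     ]
```

View pics/c0.png

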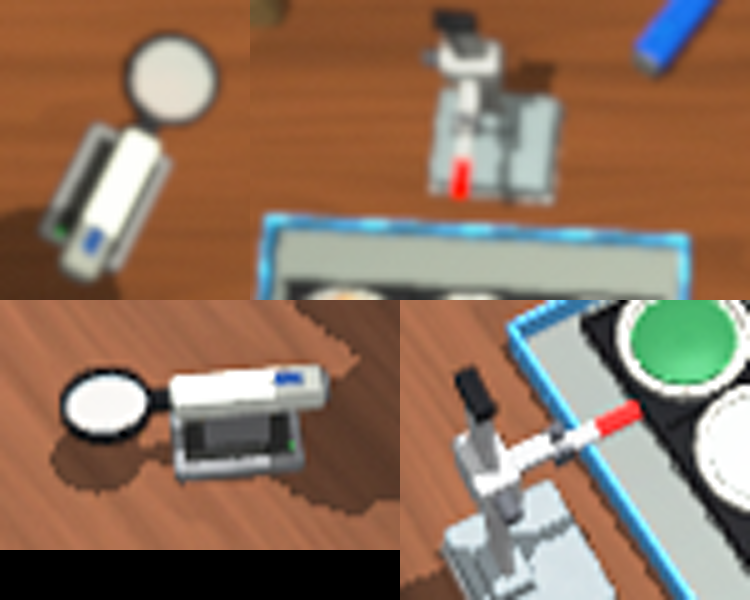

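The crops show the rim at top (334,186) and scene (211,151), the pointer tip at top (212,149) and scene (253,242), and the handle ends at top (328,197) and (316,224).

```bash
cat >> h.py <<'E'
def tri(*obs):
    A=np.zeros((3,3));b=np.zeros(3)
    for f,u,v in obs:
        o,r=ray(f,u,v); r=r/np.linalg.norm(r); M=np.eye(3)-np.outer(r,r); A+=M;b+=M@o
    p=np.linalg.solve(A,b); return p,[np.round(proj(f,p)-[u,v],1) for f,u,v in obs]
E
python3 - <<'E'
from h import *
f='scene0';im=np.load('pics/scene0.npz')['im'];h=cv2.cvtColor(im,cv2.COLOR_RGB2HSV)[250:300,270:325]
m=cv2.inRange(h,(8,150,200),(25,255,255));n,l,st,ce=cv2.connectedComponentsWithStats(m);i=1+np.argmax(st[1:,4]);c=ce[i]+[270,250];print(st[i],c,atz(f,*c,.026))
print('amber',tri(('top0',188.5,178.5),('scene0',*c)))
print('rim',tri(('top0',334.2,186),('scene0',211.4,151)), atz('top0',334.2,186,.057),atz(f,211.4,151,.057))
print('ptr',tri(('top0',211.8,149.4),('scene0',252.6,241.6)))
a=atz('top0',328,197.2,.066);b=atz('top0',316.4,223.6,.066);print(a,b,np.linalg.norm(a-b))
r=atz('top0',334.2,186,.057); d=a-b; print('yaw hdl',np.arctan2(d[1],d[0]), 'yaw rear-rim',np.arctan2(*(r-b)[[1,0]]),'mid',b+d*65/110)
E
```

```text
[ 14  14  22  21 344] [294.18023256 273.45930233] [0.54234855 0.24598634 0.026     ]
amber (array([0.54110213, 0.24480355, 0.02226237]), [array([ 0., -0.]), array([0., 0.])])
rim (array([ 0.51707928, -0.29348745,  0.05488505]), [array([-0.3,  0.3]), array([-0.4, -0.1])]) [ 0.51800101 -0.29408412  0.057     ] [ 0.51680444 -0.29046587  0.057     ]
ptr (array([0.62293332, 0.14344954, 0.1485342 ]), [array([-0.2,  0.2]), array([-0.3, -0.1])])
[ 0.47560484 -0.26978279  0.066     ] [ 0.38030529 -0.22811205  0.066     ] 0.10401180188782304
yaw hdl -0.41220943500341084 yaw rear-rim -0.44680031502770007 mid [ 0.43661866 -0.25273567  0.066     ]
```

```bash
python3 - <<'E'
from h import *
from scipy.spatial.transform import Rotation as R
s=manip.get_state(); print(s['clock'],s['position'],s['width'],s['contact_force'])
q=s['ee_rot']; M=R.from_quat(np.r_[q[1:],q[0]]).as_matrix(); print(M.round(3)); y=np.arctan2(M[1,1],M[0,1]); print('yaw of y',y,'turn',[(-.44+np.pi/2-y+np.pi/2)%np.pi-np.pi/2])
print('shift cm',(np.array([.434,-.2533,.16])-s['position'])*100)
E
```

```text
0.1 [ 0.20018547 -0.53853126  0.2415391 ] 0.08534985401751893 [ 0.82218085 -0.15553015  0.5188629 ]
[[ 0.937  0.348 -0.   ]
 [ 0.348 -0.937  0.002]
 [ 0.    -0.002 -1.   ]]
yaw of y -1.2149805064763533 turn [np.float64(-0.795815820318543)]
shift cm [23.38145325 28.52312643 -8.15390971]
```

Request:
drive_tool([
  [[0, 0, -0.1], [2.9, 3.6, -1], 8.5],
  [[0, 0, -0.1], [2.9, 3.6, -1], 8.5],
  [[0, 0, -0.1], [2.9, 3.6, -1], 8.5],
  [[0, 0, -0.1], [2.9, 3.6, -1], 8.5],
  [[0, 0, -0.1], [2.9, 3.6, -1], 8.5],
  [[0, 0, -0.1], [2.9, 3.6, -1], 8.5],
  [[0, 0, -0.1], [2.9, 3.5, -1], 8.5],
  [[0, 0, -0.1], [3.1, 3.4, -1], 8.5],
], force=40)

```text
clock: 1.1
position: [0.4348, -0.2526, 0.1618]
ee_rot: [-0.0, 0.975, -0.222, -0.0]
contact_force: [0.5, -0.7, 0.0]
width: 0.0852
gripper_force: 0.0
```

Request:
drive_tool([
  [[0, 0, 0], [0, 0, 0], 8.5],
  [[0, 0, 0], [0, 0, 0], 8.5],
])

```text
clock: 1.35
position: [0.434, -0.2541, 0.1621]
ee_rot: [0.0, 0.976, -0.22, -0.0]
contact_force: [-0.6, -0.6, 0.4]
width: 0.0851
gripper_force: 0.0
```

```bash
python3 - <<'E'
from h import *
s=manip.get_state();print(s['position'],s['qpos'],s['ee_rot'])
snap('wrist','w1'); print(proj('w1',[.434,-.2533,.057]),proj('w1',[.5175,-.2925,.057]))
E
```

```text
[ 0.43404185 -0.25414949  0.16214594] [-6.67564390e-01  2.29626231e-01  1.78205830e+00 -8.98131043e-04
  1.13041741e+00  1.34637711e+00] [ 2.56599822e-04  9.75595019e-01 -2.19577159e-01 -4.04938588e-04]
[254.18442834 192.92982273] [254.0050506   88.07879024]
```

View pics/w1.png

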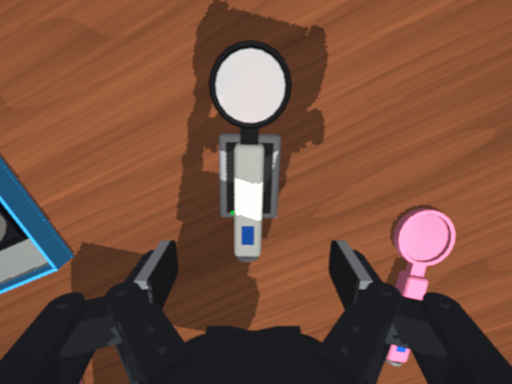

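Wrist view: the rim centre is at (250.5,85), and the handle runs from (250,145) to (247.5,260), level with the fingers.

```bash
python3 - <<'E'
from h import *
r=atz('w1',250.5,85,.057);a=atz('w1',249.5,145,.066);b=atz('w1',247.5,259,.066);d=r-b
print(r,a,b,np.linalg.norm((a-b)[:2]),np.linalg.norm(d[:2]))
for d in (r-b,a-b): print('yaw',np.arctan2(d[1],d[0]))
y=np.arctan2(*(r-b)[[1,0]]); print('grip',r-.092*np.array([np.cos(y),np.sin(y),0]), b+.065*np.array([np.cos(y),np.sin(y),0]))
E
```

```text
[ 0.52089891 -0.29089311  0.057     ] [ 0.47772126 -0.26944057  0.066     ] [ 0.377241  -0.2191974  0.066    ] 0.11234169842797313 0.1605548717813195
yaw -0.46290531812786534
yaw -0.46367183240223636
grip [ 0.43858109 -0.24981055  0.057     ] [ 0.43540033 -0.24822312  0.066     ]
```

Request:
drive_tool([
  [[0, 0, -0.02], [0.35, 0.5, -2.5], 8.5],
  [[0, 0, 0], [0, 0, -4], 8.5],
  [[0, 0, 0], [0, 0, -3], 8.5],
  [[0, 0, 0], [0, 0, -1.8], 8.5],
  [[0, 0, 0], [0, 0, 0], 8.5],
  [[0, 0, 0], [0, 0, 0], 5],
], force=40)

```text
clock: 2.15
position: [0.438, -0.2502, 0.0501]
ee_rot: [0.0, 0.973, -0.231, 0.001]
contact_force: [-0.5, -0.3, -0.2]
width: 0.0694
gripper_force: 0.0
```

Request:
drive_tool([
  [[0, 0, 0], [0, 0, 0], 3.5],
  [[0, 0, 0], [0, 0, 0], 2],
  [[0, 0, 0], [0, 0, 0], 1.5],
  [[0, 0, 0], [0, 0, 0], 1.5],
  [[0, 0, 0], [0, 0, 0], 1.5],
  [[0, 0, 0], [0, 0, 0], 1.5],
])

```text
clock: 2.9
position: [0.4381, -0.2497, 0.0502]
ee_rot: [0.001, 0.973, -0.23, 0.001]
contact_force: [-1.4, -1.7, 5.7]
width: 0.0254
gripper_force: 40.1
```

Request:
drive_tool([
  [[0, 0, 0], [0, 0, 0.2], 1.5],
  [[0, 0, 0], [0, 0, 0.2], 1.5],
  [[0, 0, 0], [0, 0, 0.2], 1.5],
  [[0, 0, 0], [0, 0, 0.3], 1.5],
  [[0, 0, 0], [0, 0, 0.5], 1.5],
  [[0, 0, 0], [0, 0, 1], 1.5],
  [[0, 0, 0], [0, 0, 1.5], 1.5],
  [[0, 0, 0], [0, 0, 1.5], 1.5],
])

```text
clock: 3.9
position: [0.4381, -0.2485, 0.1048]
ee_rot: [-0.0, 0.973, -0.23, 0.0]
contact_force: [-0.4, -0.0, -1.4]
width: 0.0254
gripper_force: 42.7
```

```bash
python3 - <<'E'
from h import *
s=manip.get_state();print(s['position'],s['contact_force'],s['moment'],s['width'],s['gripper_force'])
snap('wrist','w2');snap('scene','s2')
w=cv2.imread('pics/w2.png');c=cv2.imread('pics/s2.png')[120:220,190:310]
cv2.imwrite('pics/c2.png',np.hstack([cv2.resize(w,(400,300)),cv2.resize(c,(360,300),interpolation=cv2.INTER_CUBIC)]))
p=s['position']
for h in(0.008,):
  g=np.array(p)+[0,0,h]; r=g+.092*np.array([np.cos(.463),-np.sin(.463),0]);print(proj('w2',r)*.78125,proj('s2',r),(proj('s2',r)-[190,120])*3+[400,0],r)
E
```

```text
[ 0.43805359 -0.24847748  0.10483841] [-0.36632784 -0.0230396  -1.36836627] [-0.02027812  0.02671639  0.0126019 ] 0.02540765493233272 42.71215260028839
[201.13805313  58.89062686] [209.07293937 140.79509294] [457.21881812  62.38527881] [ 0.52036752 -0.28956784  0.11283841]
```

View pics/c2.png

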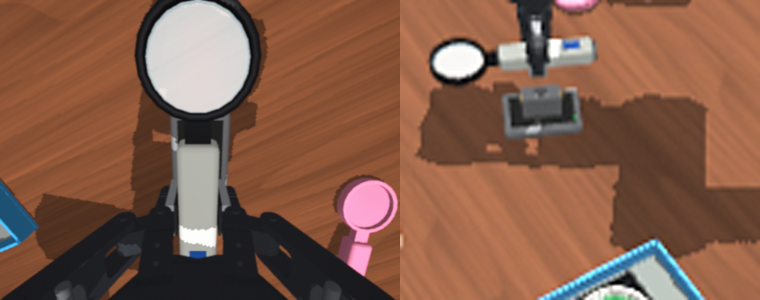

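Both pictures show the loupe clear of the stand and level, with the rim within about 3 px of where it was predicted. Now carrying it to the amber lens.

Request:
drive_tool([
  [[0, 0, 0], [0, 1, 2], 1.5],
  [[0, 0, 0.07], [0.1, 3, 1.2], 1.5],
  [[0, 0, 0.07], [0.1, 4, 0.5], 1.5],
  [[0, 0, 0.07], [0.1, 4, 0], 1.5],
  [[0, 0, 0.07], [0.1, 4, 0], 1.5],
  [[0, 0, 0.07], [0.1, 4, 0], 1.5],
  [[0, 0, 0.07], [0.1, 4, 0], 1.5],
  [[0, 0, 0.07], [0.1, 4, 0], 1.5],
])

```text
clock: 5.0
position: [0.4445, 0.0325, 0.1405]
ee_rot: [-0.0, 1.0, 0.014, 0.0]
contact_force: [0.1, -0.2, -1.6]
width: 0.0254
gripper_force: 42.7
```

Request:
drive_tool([
  [[0, 0, 0.07], [0.2, 4, 0], 1.5],
  [[0, 0, 0.07], [0.2, 4, 0], 1.5],
  [[0, 0, 0.07], [0.2, 4, 0], 1.5],
  [[0, 0, 0.06], [0.2, 3.3, 0], 1.5],
  [[0, 0, 0], [0.1, 2.2, 0], 1.5],
  [[0, 0, 0], [0, 1.1, 0], 1.5],
  [[0, 0, 0], [0, 0, 0], 1.5],
  [[0, 0, 0], [0, 0, 0], 1.5],
])

```text
clock: 6.0
position: [0.4536, 0.2162, 0.1403]
ee_rot: [0.0, 0.989, 0.147, -0.0]
contact_force: [0.1, 0.6, -1.0]
width: 0.0258
gripper_force: 42.7
```

```bash
python3 - <<'E'
from h import *
s=manip.get_state();print(s['clock'],s['position'],s['ee_rot'],s['contact_force'],s['width'])
snap('wrist','w3');snap('scene','s3');snap('top','t3')
w=cv2.resize(cv2.imread('pics/w3.png'),(400,300));c=cv2.imread('pics/s3.png')[215:315,225:345];t=cv2.imread('pics/t3.png')[130:230,150:250]
up=lambda a,k:cv2.resize(a,None,fx=k,fy=k,interpolation=cv2.INTER_CUBIC)
o=np.vstack([np.hstack([w,np.zeros((300,400,3),np.uint8)]),np.hstack([up(c,3),np.zeros((300,40,3),np.uint8),up(t,3),np.zeros((300,100,3),np.uint8)])])
o[:300,400:]=cv2.resize(cv2.imread('pics/s3.png'),(400,300))
cv2.imwrite('pics/c3.png',o)
E
```

```text
6.0 [0.45356023 0.21618228 0.14025863] [ 3.31368435e-04  9.89118895e-01  1.47117742e-01 -2.66284074e-04] [ 0.07650542  0.58868292 -1.00926295] 0.025832560965608747
```

View pics/c3.png

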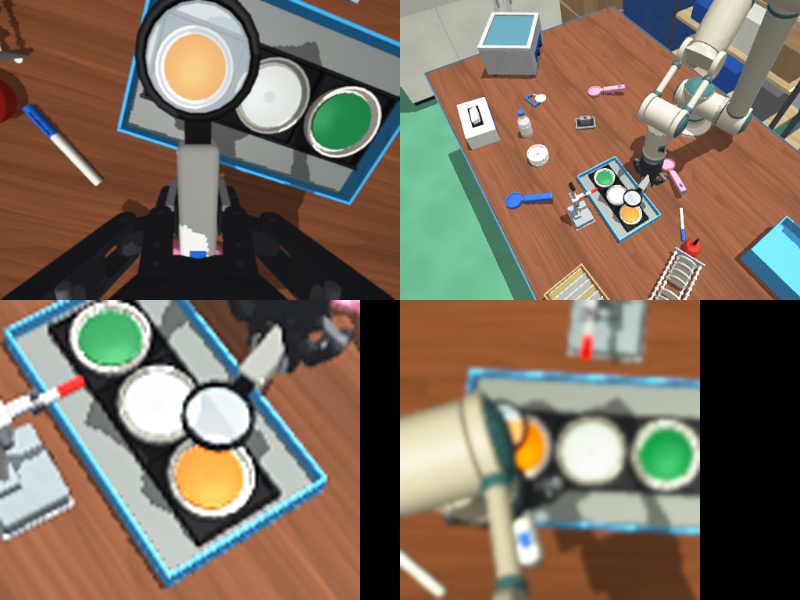

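Wrist view: the rim centre is at about (253,73) in full-frame pixels and the amber lens shows through it at (250,88). Scene view: rim at (297.7,253.3), pointer tip at (253,241.7), consistent with before. Nothing else has been disturbed.

```bash
python3 - <<'E'
from h import *
print('rim',tri(('w3',252.8,73),('s3',297.7,253.3)))
print('rim w@.1475',atz('w3',252.8,73,.1475),'s',atz('s3',297.7,253.3,.1475))
p=np.array([.4536,.2162,.1403]);y=2*np.arctan2(.1471,.9891)-.02+.0;print('kin',y,p+[.092*np.cos(.295),.092*np.sin(.295),.0068])
im=np.load('pics/w3.npz')['im'];h=cv2.cvtColor(im,cv2.COLOR_RGB2HSV)[:140,180:320]
m=cv2.inRange(h,(8,70,150),(25,255,255));n,l,st,ce=cv2.connectedComponentsWithStats(m);i=1+np.argmax(st[1:,4]);c=ce[i]+[180,0]
print(st[i],c,'amber',atz('w3',*c,.027))
im=np.load('pics/s3.npz')['im'];f='s3';
print('ptr',tri(('t3',211.8,149.4),('s3',253,241.7)))
E
```

```text
rim (array([0.54240277, 0.24498273, 0.1554635 ]), [array([-1.1,  0.5]), array([-0.2, -0. ])])
rim w@.1475 [0.54341881 0.24482155 0.1475    ] s [0.53909559 0.24247793 0.1475    ]
kin 0.27527783207389384 [0.5416258  0.24294807 0.1471    ]
[  30   44   79   84 5205] [249.10048031  85.53179635] amber [0.54365634 0.24818808 0.027     ]
ptr (array([0.62253857, 0.1438465 , 0.1483507 ]), [array([-0.3,  0.3]), array([-0.5, -0.1])])
```

```bash
python3 - <<'E'
from h import *
P=np.array([.6225,.1438,.149])
for d in ([0,0,.1],[0,-.03,.1],[0,0,.14],[0,-.04,.14],[0,.03,.16],[-.0,-.06,.06],[.03,-.0,.08],[0.03,0.05,.08]): print(d,proj('w3',P-d))
E
```

```text
[0, 0, 0.1] [417.72686326  17.41943825]
[0, -0.03, 0.1] [380.01387683   3.29768408]
[0, 0, 0.14] [390.60914772  31.165048  ]
[0, -0.04, 0.14] [348.07781463  15.62905494]
[0, 0.03, 0.16] [408.93821088  46.89117464]
[-0.0, -0.06, 0.06] [363.64207149 -39.7629476 ]
[0.03, -0.0, 0.08] [413.959245    56.82430697]
[0.03, 0.05, 0.08] [477.7458872   79.70149527]
```

Request:
drive_tool([
  [[0, 0, 0], [0, 0, 2], 1.5],
  [[0, 0, 0], [1, 0, 3], 1.5],
  [[0, 0, 0], [1, 0, 2], 1.5],
  [[0, 0, 0], [1, 0, 1], 1.5],
  [[0, 0, 0], [0, 0, 0], 1.5],
  [[0, 0, 0], [0, 0, 0], 1.5],
])

```text
clock: 6.9
position: [0.4828, 0.2166, 0.2192]
ee_rot: [0.0, 0.989, 0.147, -0.001]
contact_force: [0.3, 0.4, -2.0]
width: 0.0257
gripper_force: 42.7
```

```bash
python3 - <<'E'
from h import *
snap('wrist','w4'); print(proj('w4',[.6225,.1438,.149]))
E
```

```text
[416.30934483  55.29391475]
```

Request:
drive_tool([
  [[0, 0, 0], [-1, 0, 2], 1.5],
  [[0, 0, 0], [-1, 1, 3], 1.5],
  [[0, 0, 0], [-1, 1, 2], 1.5],
  [[0, 0, 0], [0, 1, 1], 1.5],
  [[0, 0, 0], [0, 0, 0], 1.5],
  [[0, 0, 0], [0, 0, 0], 1.5],
])

```text
clock: 7.7
position: [0.4535, 0.2466, 0.299]
ee_rot: [0.001, 0.989, 0.147, -0.001]
contact_force: [0.8, -1.0, -1.4]
width: 0.0254
gripper_force: 42.7
```

```bash
python3 - <<'E'
from h import *
snap('wrist','w5'); print(proj('w5',[.6225,.1438,.149]))
o=[]
for f in('w4','w5'):
    im=np.load(f'pics/{f}.npz')['im']; h=cv2.cvtColor(im,cv2.COLOR_RGB2HSV)
    m=cv2.inRange(h,(0,180,120),(5,255,255))|cv2.inRange(h,(174,180,120),(180,255,255)); m[:, :330]=0
    n,l,st,ce=cv2.connectedComponentsWithStats(m); i=1+np.argmax(st[1:,4]); print(f,st[i],ce[i])
    o.append(cv2.resize(im[0:130,340:470,::-1],(390,390),interpolation=cv2.INTER_CUBIC))
cv2.imwrite('pics/c5.png',np.hstack(o))
E
```

```text
[410.28991935  46.48405364]
w4 [410   3  37  48 798] [427.72681704  26.7443609 ]
w5 [406   9  26  35 412] [418.09466019  26.2038835 ]
```

View pics/c5.png

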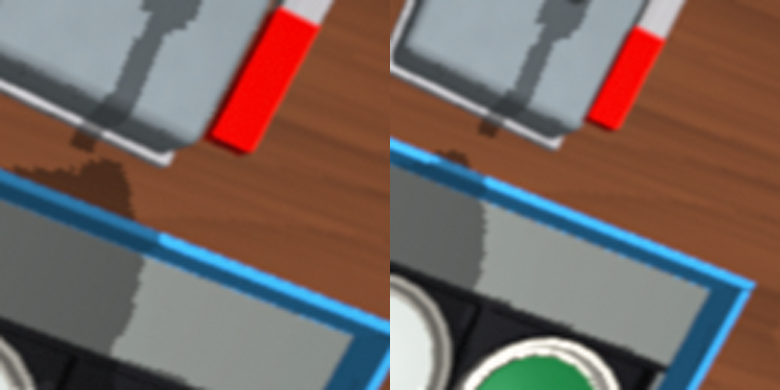

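The pointer tip's front edge is at w4 (416.3,47.4) and w5 (411,41.3).

```bash
python3 - <<'E'
from h import *
a=('w4',416.3,47.4);b=('w5',411,41.3);t=('t3',211.8,149.4);s=('s3',253,241.7)
for o in([a,b],[a,t],[b,t],[a,s],[b,s],[a,b,t,s],[a,a,a,b,b,b,t,s]): print(*[x[0] for x in o],tri(*o)[0].round(4),tri(*o)[1])
K=np.load('pics/w4.npz')['K'];print(K[0,0])
for f in('w4','w5'):print(f,(-np.load(f'pics/{f}.npz')['V'][:3,:3].T@np.load(f'pics/{f}.npz')['V'][:3,3]).round(3))
E
```

```text
w4 w5 [0.6371 0.131  0.1174] [array([ 0.1, -0.1]), array([-0.1,  0.1])]
w4 t3 [0.6266 0.1438 0.1441] [array([-1.3,  2.8]), array([-0.1, -0.5])]
w5 t3 [0.6261 0.1436 0.1455] [array([-0.8,  1.9]), array([-0.1, -0.5])]
w4 s3 [0.6242 0.1497 0.1575] [array([0.7, 0.2]), array([0.1, 0.1])]
w5 s3 [0.6239 0.1489 0.157 ] [array([-0.1, -0. ]), array([-0., -0.])]
w4 w5 t3 s3 [0.6245 0.1453 0.1502] [array([0.5, 3.7]), array([-0.4,  2.1]), array([-0.8, -0.4]), array([-0.9,  0.3])]
w4 w4 w4 w5 w5 w5 t3 s3 [0.6253 0.146  0.1506] [array([0.6, 2. ]), array([0.6, 2. ]), array([0.6, 2. ]), array([-0.4,  0.8]), array([-0.4,  0.8]), array([-0.4,  0.8]), array([-1. , -0.6]), array([-1. ,  0.6])]
265.88961823606684
w4 [0.562 0.242 0.35 ]
w5 [0.533 0.272 0.43 ]
```

```bash
python3 - <<'E'
from h import *
P=np.array([.6245,.145,.149])
for d in ([0,-.16,0],[0,-.18,0],[0.02,-.2,-.04],[.02,-.2,0],[.03,-.2,-.08],[.03,.0,-.08],[.03,.02,-.04]): print(d,proj('w5',P-d))
E
```

```text
[0, -0.16, 0] [247.4115288  -15.47327316]
[0, -0.18, 0] [225.60506985 -23.41540355]
[0.02, -0.2, -0.04] [187.8317115  -25.69675465]
[0.02, -0.2, 0] [198.17530776  -5.57289705]
[0.03, -0.2, -0.08] [169.41292574 -36.13296081]
[0.03, 0.0, -0.08] [454.66201834  66.96918177]
[0.03, 0.02, -0.04] [441.45794965  80.27298937]
```

Request:
drive_tool([
  [[0, 0, -0.08], [0, -2, 0], 1.5],
  [[0, 0, -0.1], [0, -3.5, 0], 1.5],
  [[0, 0, -0.1], [0, -4, 0], 1.5],
  [[0, 0, -0.1], [0, -4, 0], 1.5],
  [[0, 0, -0.1], [0, -3.5, 0], 1.5],
  [[0, 0, -0.1], [0, -3, 0], 1.5],
  [[0, 0, 0], [0, 0, 0], 1.5],
  [[0, 0, 0], [0, 0, 0], 1.5],
])

```text
clock: 8.75
position: [0.4536, 0.0472, 0.2998]
ee_rot: [-0.0, 0.99, -0.142, -0.001]
contact_force: [0.0, 0.7, -1.4]
width: 0.0252
gripper_force: 42.7
```

```bash
python3 - <<'E'
from h import *
snap('wrist','w6'); print(proj('w6',[.6245,.145,.149]))
pts={}
for f in('w4','w5','w6'):
    im=np.load(f'pics/{f}.npz')['im']; h=cv2.cvtColor(im,cv2.COLOR_RGB2HSV)
    m=cv2.inRange(h,(0,180,190),(5,255,255))|cv2.inRange(h,(174,180,190),(180,255,255)); m[70:]=0
    if f!='w6': m[:,:330]=0
    n,l,st,ce=cv2.connectedComponentsWithStats(m); i=1+np.argmax(st[1:,4])
    c,_=cv2.findContours((l==i).astype('uint8'),0,1); r=cv2.minAreaRect(c[0]); print(f,st[i],np.round(cv2.boxPoints(r),1).tolist())
im=np.load('pics/w6.npz')['im'][:100,40:240,::-1]; cv2.imwrite('pics/c6.png',cv2.resize(im,(800,400),interpolation=cv2.INTER_CUBIC))
E
```

```text
[104.40743071  39.62416404]
w4 [411   3  36  48 730] [[410.3999938964844, 44.099998474121094], [432.6000061035156, 1.899999976158142], [446.20001220703125, 9.100000381469727], [424.0, 51.29999923706055]]
w5 [407   9  25  34 374] [[405.79998779296875, 38.400001525878906], [421.29998779296875, 8.5], [431.20001220703125, 13.600000381469727], [415.70001220703125, 43.5]]
w6 [ 84   6  21  34 375] [[83.0999984741211, 8.300000190734863], [93.5999984741211, 4.699999809265137], [104.80000305175781, 36.70000076293945], [94.19999694824219, 40.400001525878906]]
```

View pics/c6.png

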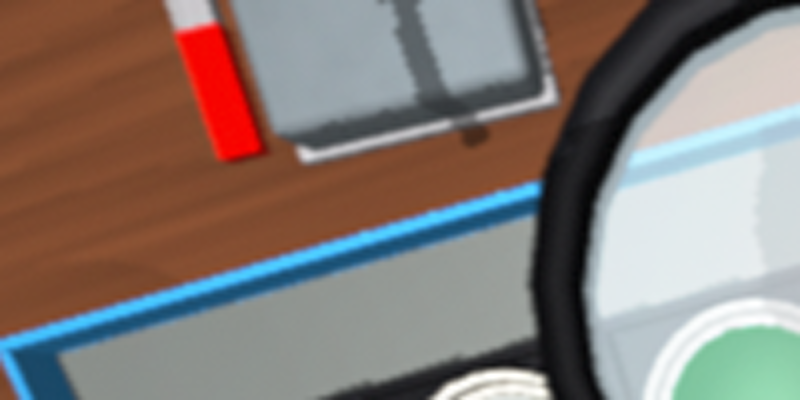

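The pointer tip is at w6 (100,39), clear of the rim.

```bash
python3 - <<'E'
from h import *
a=('w4',417,47.7);b=('w5',411,41.2);c=('w6',100,39);t=('t3',211.8,149.4);s=('s3',253,241.7)
for o in([b,c],[a,c],[a,b,c],[a,b,c,t,s]): print(*[x[0] for x in o],tri(*o)[0].round(4),tri(*o)[1])
# scene check: rim height from scene with xy of wrist/kin
E
```

```text
w5 w6 [0.6251 0.1471 0.1529] [array([-0.2,  0.3]), array([-0.2, -0.3])]
w4 w6 [0.6253 0.1473 0.1525] [array([-0.3,  0.5]), array([-0.2, -0.4])]
w4 w5 w6 [0.6253 0.1472 0.1527] [array([0. , 0.6]), array([-0.3,  0.1]), array([-0.2, -0.5])]
w4 w5 w6 t3 s3 [0.6244 0.146  0.1521] [array([0.4, 2.8]), array([0. , 1.7]), array([1.7, 0.4]), array([-1.1, -0.5]), array([-0.7,  0.1])]
```

Request:
drive_tool([
  [[0, 0, 0.08], [0, 2, 0], 1.5],
  [[0, 0, 0.1], [0, 3.2, 0], 1.5],
  [[0, 0, 0.1], [0, 4, 0], 1.5],
  [[0, 0, 0.1], [0, 4, 0], 1.5],
  [[0, 0, 0.1], [0, 3, -1], 1.5],
  [[0, 0, 0.1], [0, 1, -2], 1.5],
  [[0, 0, 0], [0, 0, -3], 1.5],
  [[0, 0, 0], [0, 0, -3], 1.5],
])

```text
clock: 9.8
position: [0.4533, 0.2204, 0.2094]
ee_rot: [-0.0, 0.989, 0.149, 0.0]
contact_force: [0.0, -0.3, -1.7]
width: 0.0254
gripper_force: 42.7
```

Request:
drive_tool([
  [[0, 0, 0], [0, 0, -2.5], 1.5],
  [[0, 0, 0], [0, 0, -2], 1.5],
  [[0, 0, 0], [0, 0, -1.5], 1.5],
  [[0, 0, 0], [0, 0, -0.7], 1.5],
  [[0, 0, 0], [0, 0, 0], 1.5],
  [[0, 0, 0], [0, 0, 0], 1.5],
  [[0, 0, 0], [0, 0, 0], 1.5],
])

```text
clock: 10.68
position: [0.4543, 0.2191, 0.144]
ee_rot: [-0.0, 0.989, 0.147, 0.001]
contact_force: [-0.5, -0.4, -2.5]
width: 0.0255
gripper_force: 42.7
```

```bash
python3 - <<'E'
from h import *
s=manip.get_state();print(s['position'],s['ee_rot'],s['qd'].round(4) if hasattr(s['qd'],'round') else s['qd'],s['gripper_force'])
snap('wrist','w7');snap('scene','s7')
w=cv2.resize(cv2.imread('pics/w7.png')[:192],(800,300));c=cv2.imread('pics/s7.png')[215:315,225:345]
w=cv2.resize(cv2.imread('pics/w7.png')[:200,140:360],(440,400));cv2.imwrite('pics/c7.png',np.hstack([w,cv2.copyMakeBorder(cv2.resize(c,(360,300),interpolation=cv2.INTER_CUBIC),0,100,0,0,0)]))
E
```

```text
[0.45426782 0.21906805 0.14400777] [-8.02559004e-05  9.89093142e-01  1.47289624e-01  7.19038822e-04] [-0.0017  0.0005  0.005   0.0007  0.     -0.0015] 42.72631645202637
```

View pics/c7.png

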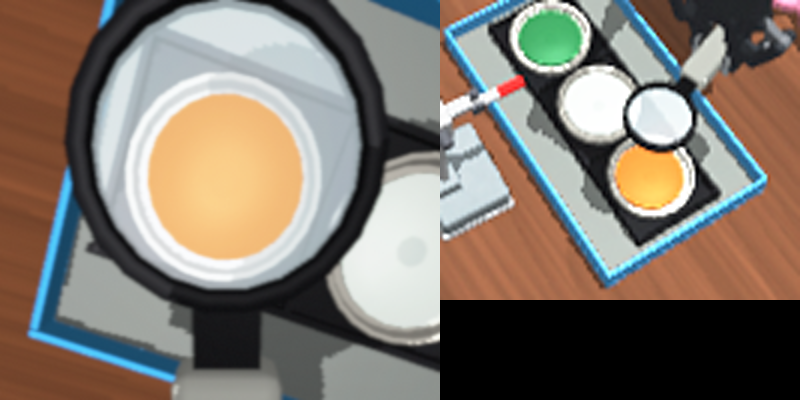

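The rim centre is at w7 (252.5,73.5) and the amber centre at (252.5,88.5). The loupe looks level.

```bash
python3 - <<'E'
from h import *
print(atz('w7',252.5,73.5,.1505),atz('w7',252.5,88.5,.027))
E
```

```text
[0.54398053 0.24785698 0.1505    ] [0.54332754 0.24783949 0.027     ]
```

```bash
python3 -c "
from h import *
print(job.sign_off())"
```

```text
the job is handed in; nothing more can be done
None
```

The job is handed in, with no verdict shown: the gripper is holding the loupe still, centred within about 1 mm over the amber lens, with the rim at about 151 mm against a pointer measured at about 150 mm (good to about 3 mm).

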